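# Find the tired leaf spring and park the test weight on it

## Robot

A 7-joint arm with a two-finger parallel gripper is mounted at the origin on the work surface. World frame = base frame: x ahead of the robot, y to its left, z up, the work surface at z = 0. Lengths are in m, angles in rad, forces in N, time in s.
With the tool pointing down it reaches from about 0.4 to 0.85 m from the base axis. Payload 10.4 kg.
Tool frame: the origin (TCP) lies midway between the tips of the shut fingers; the grasp point (between the pads) lies 19 mm behind it; z points along the fingers, y is the line along which they close (so a half turn about z gives the same grasp; the last joint's range is limited). The gripper opens to 85 mm and grips with 20 to 120 N. Pads are 22 mm wide; open, the fingers measure 114 mm over their backs; the gripper's body (76 mm by 85 mm) begins 54 mm behind the grasp point. The pads swing forward as they close: fully open they stand 13 mm farther back than shut.
Start: joints at [-1.21, 0.332, -0.065, 1.46, 0.022, 1.35, -0.088], TCP at [0.234, 0.58, 0.231] pointing down, gripper open.
Joint ranges: [-2.6, 2.6], [-0.5, 2.12], [-1.47, 1.34], [0.16, 2.42], [-1.27, 4.41], [0.06, 2.06], [-2.6, 2.6]. Speed limits (rad/s): [2.22, 2.22, 2.79, 2.79, 3.14, 3.14, 3.14].

## Interface

Orientations are given as a unit quaternion [x, y, z, w].
In Python, from workcell import get_obs, camera, camera_params, hand_in gives the robot as it stands.
- The arm moves only by the tool carry_out, never from a script. Its argument "commands" is a list that holds one entry, the list of rows, each a list of 6 numbers: the shift along the tool's x, y, z in units of 40 mm (1.0 is 40 mm), then the turn, a rotation vector about the tool's x, y, z in units of 6 degrees (1.0 is 6 degrees). In form: [[[x, y, z, ax, ay, az], ...]]. A call has 1 to 20 rows; each row shifts and turns the commanded pose from where the row before left it, along the tool's axes as they then stand; what a row does not reach is not made up. A row lasts 1/12 s, in which the tool goes at most 41.7 mm and 7.16 degrees, less where a joint would pass 70% of its speed; a pose out of reach is approached as far as the arm can. A call is refused whole if a number of a shift passes 1 or a number of a turn 1, either way. A call with a gripper value outside its range is refused whole. "hand" is the closure, from -1 (fully open) to 1 (shut), set as the call begins (left out, the last holds). The fingers move at their own pace and stop on an object; "force" is the grip in N (left out, the last holds). Time passes only in rows, so rows that do not move let the fingers close. It gives the time, the measured TCP pose, the force, the opening and the grip force at its end, in the units of the state.
- get_obs(): the state, without advancing time (a new reading comes with each control period).
- camera(name): name is "scene" or "side" or "wrist"; returns the picture (420x560x3 uint8, red, green, blue); there is no depth.
- camera_params(name): a dict with "mtx" (3x3 intrinsics, pixels), "R" (3x3) and "t" (3): a world point X has camera coordinates R X + t. Camera axes: x right, y down, z forward; pixel columns grow to the right and rows downward; lengths in m; the calibration is good to about 2 mm. A picture is of the moment at which its call begins: read the wrist's pose just before it. camera_params takes no time and is no camera call; for the wrist camera it gives the pose at the moment of the call.
- hand_in(): hands the job in; it is judged then, once.
The state is a dict: "clock": time; "joint_pos": joint angles; "joint_velocities": joint speeds; "tau": joint torques, N m; "position": TCP position; "ee_rot": TCP orientation; "ft_force": force on the tool from outside, world axes, zero at the start; "torque": the same for the moment, N m; "grip_width": opening from 0.0 (shut) to 1.0 (fully open); "grasp_force": force on a finger pad.
Only numpy, scipy, OpenCV 4.12 (cv2) and the standard library are available. Lean on these libraries where they do the work, as an engineer would, in place of code of your own. Each camera call takes 0.05 s, during which the arm holds its last target. There are 200 camera calls.

## Task

One of the three look-alike leaf springs on the test stand has gone soft. Before you lift the big weight, press the round pad at the free tip of each leaf down onto the rubber stop beneath it, gently (never 12 N or more on a stop) and holding for about half a second: first the left leaf as seen from the robot, then the middle, then the right. Then stand the big steel weight upright on the middle of the softest leaf's pad so that it alone keeps that leaf down on its stop, and let go; do not leave it on another leaf, and do not disturb the small weight, the jar or the brush.

Things in the scene. Friction and masses are not known exactly. Their poses are not given: they have to be found in the camera images.
- stand: Aluminium base plate 190 x 220 x 12 mm, fixed to the bench; origin: centre of its underside. x runs along the leaves from clamps to free tips (roughly away from the robot), y left, z up. A beam along its robot side carries three look-alike leaves 65 mm apart; clamps reach 75 mm above the bench. Two leaves are sound, one is soft; which one differs every time and cannot be seen.
- pad_1 (a point): Centre of the top of the left leaf's round pad (seen from the robot) while unloaded: x 55, y 65, z 67 mm in the stand's frame. Fixed to the stand, does not follow the leaf down. The steel pad is 40 mm across, 3 mm thick, at the tip of a 20 mm wide strip that slopes up 3 degrees to it and bends as if hinged 80 mm from the pad's centre. It springs back when released.
- pad_2 (a point): The same point of the middle leaf: x 55, y 0, z 67 mm in the stand's frame, its axes those of the stand. Stiffness at the pad's centre: 620 to 720 N/m for the two sound leaves, about 165 N/m for the soft one.
- pad_3 (a point): The same point of the right leaf: x 55, y -65, z 67 mm in the stand's frame.
- stop_1: Stop under the left pad: a 16 mm steel post, 28 mm tall, on the base plate, with a set screw and a 12 mm rubber cap. Origin: centre of the post's foot, straight below the pad's centre, 12 mm above the bench. The screw is set by hand: the gap between unloaded pad and cap is 7 to 13 mm, different at each leaf. The cap gives 1 mm per 7 N.
- stop_2: The same stop under the middle pad, its gap also 7 to 13 mm.
- stop_3: The same stop under the right pad, its gap also 7 to 13 mm.
- weight_big: The big steel test weight, about 330 g: an upright cylinder 33 mm across and 45 mm tall with a small knob on top (18 mm across, overall height 60 mm). Stands on the bench beside the stand. Origin: centre of its underside, z along its axis. Heavy enough to hold the soft leaf on its stop, too light to bring a sound leaf down to its stop.
- weight_small: A smaller steel weight, 23 mm across, 28 mm tall (43 mm with knob), standing on the bench beside the big one (the two change places). Not to be used. Origin: centre of its underside.
- jar: A small stoppered glass weighing jar, 44 mm across and 60 mm tall, left of the stand. Origin: centre of its underside. Leave alone.
- brush: A small wooden-handled dusting brush, 130 mm long, lying on the bench to the right of the weights. Leave alone.
There are look-alikes about, which are no part of the job. Leave any purple or turquoise look-alike of the weight_big alone.

How it is judged:
On the way, in this order (a step that is already met when the one before it is completed fails the run):
1. the left leaf is pressed onto its stop (over 1 N on the stop for 0.3 s) with the big weight still on the bench (contact force between stop_1 and anything else above 1 N and height (world z) of weight_big below 0.02 m), for 0.3 s.
2. the middle leaf is pressed onto its stop (over 1 N on the stop for 0.3 s) with the big weight still on the bench (contact force between stop_2 and anything else above 1 N and height (world z) of weight_big below 0.02 m), for 0.3 s.
3. the right leaf is pressed onto its stop (over 1 N on the stop for 0.3 s) with the big weight still on the bench (contact force between stop_3 and anything else above 1 N and height (world z) of weight_big below 0.02 m), for 0.3 s.
At the end, for the whole second after the job is handed in: The big weight stands upright (within 14 degrees) and still on a leaf's pad, its centre within 12 mm of the pad's stop seen from above, with the robot clear of it, and by its own weight alone it holds that leaf down on its stop (over 0.1 N on the stop) (((horizontal distance between weight_big and stop_1 below 0.012 m and contact force between stop_1 and anything else above 0.1 N) or (horizontal distance between weight_big and stop_2 below 0.012 m and contact force between stop_2 and anything else above 0.1 N) or (horizontal distance between weight_big and stop_3 below 0.012 m and contact force between stop_3 and anything else above 0.1 N)) and height (world z) of weight_big above 0.04 m and angle between weight_big's own z axis and vertical below 0.25 rad and linear speed of weight_big below 0.02 m/s and contact force between the fingers and weight_big below 0.05 N); the robot touches nothing.
It fails at once if 12 N or more on a stop (contact force between any of stop_1, stop_2, stop_3 and anything else above 12 N).
It fails at once if the big weight is let go and left on a leaf without holding it on its stop (height (world z) of weight_big above 0.04 m and distance between the grasp point and weight_big above 0.13 m and contact force between the fingers and weight_big below 0.01 N and linear speed of weight_big below 0.02 m/s and ((horizontal distance between weight_big and stop_1 below 0.03 m and contact force between stop_1 and anything else below 0.02 N) or (horizontal distance between weight_big and stop_2 below 0.03 m and contact force between stop_2 and anything else below 0.02 N) or (horizontal distance between weight_big and stop_3 below 0.03 m and contact force between stop_3 and anything else below 0.02 N))).
It fails at once if the small weight is disturbed (moved over 20 mm) (distance of weight_small from where it was at the start of the episode above 0.02 m).
It fails at once if the jar is disturbed (moved over 20 mm) (distance of jar from where it was at the start of the episode above 0.02 m).
It fails at once if the brush is disturbed (moved over 20 mm) (distance of brush from where it was at the start of the episode above 0.02 m).
It also fails if it takes over 72 s, if anything falls off the work surface, if the arm or the gripper's body presses on something with over 40 N, if the wrist force passes 120 N, or if a joint passes its speed limit or range.

## Working session

There is one attempt and no reset: what is moved stays moved. The work goes in short steps, Python scripts to look and compute and a tool call to move; the robot and the scene stay as the last step left them, time stands still between calls to the robot, and variables do not carry over. Pictures are saved under pics/ and viewed, at most 10 in all, crops included, and the job is handed in when it is done.

Besides the shell and the picture viewer there is one more tool, called after "Emit:" as name(argument=value, ...) on one line, values as JSON. carry_out: Moves the arm, as the interface text tells. Its arguments: {"type":"object","properties":{"commands":{"type":"array"},"hand":{"type":"number"},"force":{"type":"number"}},"required":["commands"]}

```bash
ls; mkdir -p pics
cat > h.py <<'E'
import numpy as np, cv2
from workcell import get_obs, camera, camera_params, hand_in
def save(n,im): cv2.imwrite('pics/'+n+'.png',cv2.cvtColor(im,cv2.COLOR_RGB2BGR))
def ray(p,uv):
    K,R,t=map(np.array,(p['mtx'],p['R'],p['t'])); d=R.T@np.linalg.solve(K,[uv[0],uv[1],1.]); return -R.T@t,d
def onz(p,uv,z):
    o,d=ray(p,uv); return o+d*(z-o[2])/d[2]
def proj(p,X):
    K,R,t=map(np.array,(p['mtx'],p['R'],p['t'])); c=K@(R@np.array(X)+t.ravel()); return c[:2]/c[2]
E
python3 - <<'E'
from h import *
o=get_obs(); print({k:np.round(v,3) for k,v in o.items()})
for n in('scene','side','wrist'):
    p=camera_params(n); im=camera(n); save(n+'0',im); print(n,np.round(ray(p,(280,210)),3).tolist())
a=np.hstack([camera('scene')]);
E
```

```text
pics
{'clock': np.float64(0.0), 'joint_pos': array([-1.21 ,  0.333, -0.065,  1.461,  0.022,  1.35 , -0.089]), 'joint_velocities': array([ 0.   ,  0.001, -0.   ,  0.   , -0.002, -0.001,  0.001]), 'tau': array([-1.0000e-03, -6.2545e+01,  4.8000e-02, -3.9162e+01,  1.6000e-02,
        1.0000e-02, -0.0000e+00]), 'position': array([0.234, 0.579, 0.231]), 'ee_rot': array([ 0.191,  0.982, -0.001, -0.   ]), 'ft_force': array([ 0.677, -0.305,  0.191]), 'torque': array([-0.043,  0.016,  0.015]), 'grasp_force': np.float64(0.0), 'grip_width': np.float64(0.999)}
scene [[1.324, 0.642, 0.783], [-0.64, -0.528, -0.558]]
side [[0.14, -0.571, 0.708], [0.385, 0.624, -0.68]]
wrist [[0.171, 0.604, 0.372], [0.232, -0.086, -0.969]]
```

View pics/scene0.png

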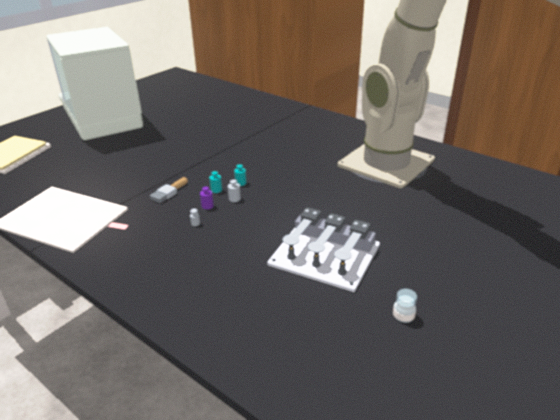

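View pics/side0.png

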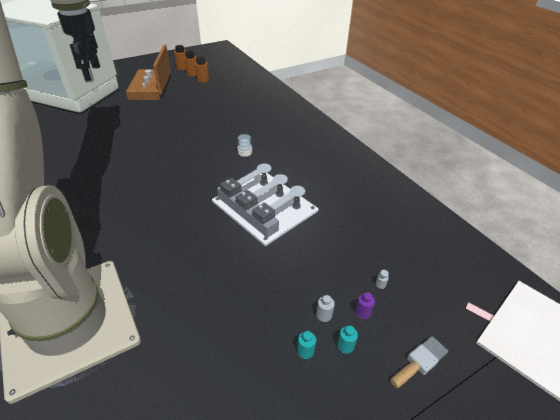

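The scene view shows the stand at about (325,250). The steel big weight is at (234,191), with the turquoise look-alikes at (215,183) and (240,175), the purple one at (207,199), the small steel weight at (195,217), the brush at (170,190) and the jar at (405,305). The side view shows the big weight at (325,308), turquoise at (307,345) and (347,339), purple at (366,306), the small weight at (382,279) and the stand at (265,203). I choose the grey cylinder at scene (234,191) / side (325,308), and check it next in a close crop.

Run:
```python
from h import *
ps,pd=camera_params('scene'),camera_params('side')
S=cv2.imread('pics/scene0.png');D=cv2.imread('pics/side0.png')
def crop(I,x,y,w=120,h=90): return cv2.resize(I[y:y+h,x:x+w],(400,300),interpolation=cv2.INTER_CUBIC)
cv2.imwrite('pics/c1.png',np.vstack([np.hstack([crop(S,265,200),crop(D,205,155)]),np.hstack([crop(S,170,150),crop(D,290,265)])]))
# plate top corners rough
for n,p,c in(('scene',ps,[(270,260),(352,283),(379,245)]),('side',pd,[(213,203),(267,238),(317,208)])):
    for q in c: print(n,q,np.round(onz(p,q,.012),3))
# big weight outlines
for n,p,I,box in(('scene',ps,S,(226,180,242,203)),('side',pd,D,(314,292,337,323)),('scene s',ps,S,(189,207,202,228)),('side s',pd,D,(375,268,391,290))):
    x0,y0,x1,y1=box; g=I[y0:y1,x0:x1].astype(int); m=(g.min(2)>70)&(g.max(2)-g.min(2)<40)
    ys,xs=np.nonzero(m); xs+=x0;ys+=y0
    print(n,xs.min(),xs.max(),ys.min(),ys.max(),np.round(onz(p,((xs.min()+xs.max())/2,(ys.min()+ys.max())/2),.03 if ' ' not in n else .021),3))
```

```text
scene (270, 260) [0.621 0.029 0.012]
scene (352, 283) [0.57  0.227 0.012]
scene (379, 245) [0.411 0.206 0.012]
side (213, 203) [0.394 0.179 0.012]
side (267, 238) [ 0.457 -0.003  0.012]
side (317, 208) [0.624 0.027 0.012]
scene 226 241 180 202 [ 0.466 -0.236  0.03 ]
side 316 334 294 321 [ 0.457 -0.242  0.03 ]
scene s 189 200 207 226 [ 0.614 -0.24   0.021]
side s 376 388 269 288 [ 0.613 -0.239  0.021]
```

View pics/c1.png

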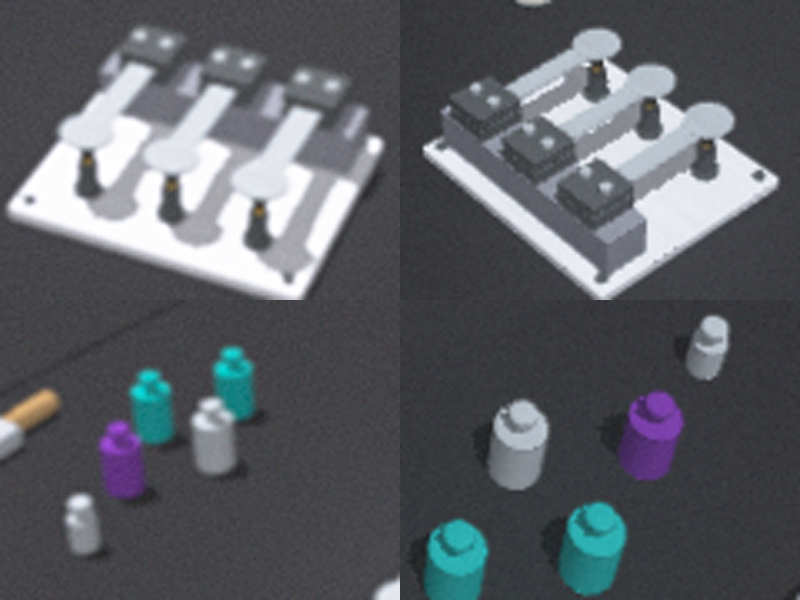

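The crop shows the pads. In the scene tile the right, middle and left pads are at (88,132), (172,155) and (260,182). In the side tile the left, middle and right pads are at (597,44), (652,80) and (708,120). The big weight is plain grey, larger than the small one, and has a knob, so the choice is confirmed.

Run:
```python
from h import *
ps,pd=camera_params('scene'),camera_params('side')
f=.3
sp={3:(88,132),2:(172,155),1:(260,182)}; dp={1:(197,44),2:(252,80),3:(308,120)}
P={}
for i in(1,2,3):
    a=(265+sp[i][0]*f-.35,200+sp[i][1]*f-.35); b=(205+dp[i][0]*f-.35,155+dp[i][1]*f-.35)
    A=onz(ps,a,.067);B=onz(pd,b,.067)
    o1,d1=ray(ps,a);o2,d2=ray(pd,b); s=np.linalg.lstsq(np.c_[d1,-d2],o2-o1,rcond=None)[0]; 
    print(i,np.round(A,3),np.round(B,3),'tri',np.round((o1+s[0]*d1+o2+s[1]*d2)/2,3)); P[i]=(A+B)/2
v=P[1]-P[3]; print('spacing',np.linalg.norm(v),'yaw of stand x',np.degrees(np.arctan2(-v[0],v[1])))
for nm,(s,d) in {'purple':((123,465),(650,440)),'turqA':((153,410),(593,552)),'turqB':((234,387),(456,565)),'big':((214,440),(517,447))}.items():
    print(nm,np.round(onz(ps,(170+s[0]*f,150+(s[1]-300)*f),.03),3),np.round(onz(pd,(290+(d[0]-400)*f,265+(d[1]-300)*f),.03),3))
from scipy.spatial.transform import Rotation as R
print(R.from_quat(get_obs()['ee_rot']).as_matrix().round(3))
```

```text
1 [0.556 0.189 0.067] [0.551 0.185 0.067] tri [0.553 0.188 0.065]
2 [0.568 0.125 0.067] [0.566 0.122 0.067] tri [0.567 0.124 0.066]
3 [0.583 0.063 0.067] [0.579 0.059 0.067] tri [0.58  0.061 0.065]
spacing 0.12908048888472673 yaw of stand x 12.221422875500584
purple [ 0.544 -0.264  0.03 ] [ 0.528 -0.281  0.03 ]
turqA [ 0.465 -0.307  0.03 ] [ 0.452 -0.322  0.03 ]
turqB [ 0.392 -0.278  0.03 ] [ 0.381 -0.29   0.03 ]
big [ 0.469 -0.231  0.03 ] [ 0.455 -0.245  0.03 ]
[[-0.927  0.374 -0.   ]
 [ 0.374  0.927 -0.001]
 [-0.    -0.001 -1.   ]]
```

Emit:
carry_out(commands=[[[-0.615, -0.339, 0.1, 0, 0, 0], [-0.615, -0.339, 0.1, 0, 0, 0], [-0.615, -0.339, 0.1, 0, 0, 0], [-0.615, -0.339, 0.1, 0, 0, 0], [-0.615, -0.339, 0.1, 0, 0, 0], [-0.615, -0.339, 0.1, 0, 0, 0], [-0.615, -0.339, 0.1, 0, 0, 0], [-0.615, -0.339, 0.1, 0, 0, 0], [-0.615, -0.339, 0.1, 0, 0, 0], [-0.615, -0.339, 0.1, 0, 0, 0], [-0.615, -0.339, 0.1, 0, 0, 0], [-0.615, -0.339, 0.1, 0, 0, 0], [-0.615, -0.339, 0.1, 0, 0, 0], [-0.615, -0.339, 0.1, 0, 0, 0], [-0.615, -0.339, 0.1, 0, 0, 0], [-0.615, -0.339, 0.1, 0, 0, 0], [-0.615, -0.339, 0.1, 0, 0, 0], [-0.615, -0.339, 0.1, 0, 0, 0]]], hand=1, force=40)

```text
clock: 1.7
position: [0.5538, 0.1863, 0.159]
ee_rot: [0.191, 0.982, 0.0, -0.0]
ft_force: [0.1, 0.7, 0.7]
grip_width: -0.002
grasp_force: 0.0
```

Emit:
carry_out(commands=[[[0, 0, 0, 0, 0, -0.7], [0, 0, 0, 0, 0, -0.7], [0, 0, 0, 0, 0, -0.7], [0, 0, 0, 0, 0, -0.7], [0, 0, 0, 0, 0, -0.7], [0, 0, 0, 0, 0, -0.7], [0, 0, 0, 0, 0, -0.7], [0, 0, 0, 0, 0, -0.75], [0, 0, 0, 0, 0, 0], [0, 0, 0, 0, 0, 0], [0, 0, 0, 0, 0, 0]]])

```text
clock: 2.62
position: [0.5532, 0.1874, 0.1593]
ee_rot: [-0.102, 0.995, 0.0, -0.0]
ft_force: [-0.4, -0.0, 0.4]
grip_width: -0.0
grasp_force: 0.0
```

Run:
```python
from h import *
from scipy.spatial.transform import Rotation as R
o=get_obs();p=camera_params('wrist');im=camera('wrist');save('w1',im)
print(o['position'].round(4),R.from_quat(o['ee_rot']).as_matrix().round(3).tolist(),o['ft_force'].round(2),o['joint_pos'].round(2))
for X in [(0.553,.187,.067),(.567,.124,.067),(.581,.061,.067)]: print(proj(p,X).round())
```

```text
[0.5532 0.1874 0.1593] [[-0.979, -0.204, -0.0], [-0.204, 0.979, 0.0], [0.0, 0.0, -1.0]] [-0.43 -0.02  0.41] [-0.54  0.29  0.16  1.68 -0.05  1.18  1.41]
[277. 222.]
[182. 223.]
[ 87. 224.]
```

View pics/w1.png

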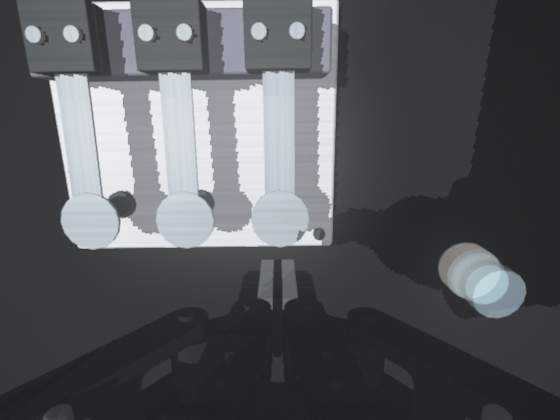

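The wrist view shows the left, middle and right pads at (279,219), (185,220) and (91,222), within 4 px of prediction. The jar is at (485,280), well clear. I'll press the left leaf now.

Emit:
carry_out(commands=[[[0.05, 0, 0.4, 0, 0, 0], [0, 0, 0.5, 0, 0, 0], [0, 0, 0.5, 0, 0, 0], [0, 0, 0.5, 0, 0, 0], [0, 0, 0.3, 0, 0, 0], [0, 0, 0, 0, 0, 0], [0, 0, 0, 0, 0, 0], [0, 0, 0, 0, 0, 0], [0, 0, 0, 0, 0, 0]]])

```text
clock: 3.42
position: [0.5521, 0.1873, 0.0727]
ee_rot: [-0.104, 0.995, 0.0, 0.001]
ft_force: [-0.1, 1.1, -0.6]
grip_width: 0.002
grasp_force: 0.0
```

Emit:
carry_out(commands=[[[0, 0, 0.1, 0, 0, 0], [0, 0, 0.1, 0, 0, 0], [0, 0, 0.03, 0, 0, 0], [0, 0, 0, 0, 0, 0], [0, 0, 0, 0, 0, 0], [0, 0, 0, 0, 0, 0]]])

```text
clock: 3.92
position: [0.5512, 0.187, 0.0622]
ee_rot: [-0.104, 0.995, 0.0, -0.0]
ft_force: [-0.4, 0.4, 1.8]
grip_width: -0.002
grasp_force: 0.4
```

Emit:
carry_out(commands=[[[0, 0, 0.025, 0, 0, 0], [0, 0, 0, 0, 0, 0], [0, 0, 0, 0, 0, 0], [0, 0, 0, 0, 0, 0]]])

```text
clock: 4.25
position: [0.5513, 0.1871, 0.0611]
ee_rot: [-0.104, 0.995, 0.0, 0.0]
ft_force: [1.0, 1.0, 0.8]
grip_width: 0.001
grasp_force: 0.5
```

Emit:
carry_out(commands=[[[0, 0, 0, 0, 0, 0], [0, 0, 0, 0, 0, 0]]])

```text
clock: 4.42
position: [0.5512, 0.187, 0.0611]
ee_rot: [-0.104, 0.995, 0.0, -0.0]
ft_force: [0.4, -0.1, 0.8]
grip_width: 0.0
grasp_force: 0.5
```

Emit:
carry_out(commands=[[[0, 0, 0, 0, 0, 0], [0, 0, 0, 0, 0, 0]]])

```text
clock: 4.58
position: [0.5513, 0.187, 0.0611]
ee_rot: [-0.104, 0.995, 0.0, 0.0]
ft_force: [-0.4, -0.2, 1.3]
grip_width: 0.001
grasp_force: 0.5
```

Emit:
carry_out(commands=[[[0, 0, 0.025, 0, 0, 0], [0, 0, 0, 0, 0, 0], [0, 0, 0, 0, 0, 0], [0, 0, 0, 0, 0, 0]]])

```text
clock: 4.92
position: [0.5513, 0.1871, 0.0601]
ee_rot: [-0.104, 0.995, 0.0, 0.0]
ft_force: [0.1, 1.1, 2.2]
grip_width: 0.002
grasp_force: 0.6
```

Emit:
carry_out(commands=[[[0, 0, 0, 0, 0, 0], [0, 0, 0, 0, 0, 0]]])

```text
clock: 5.08
position: [0.5513, 0.187, 0.0602]
ee_rot: [-0.104, 0.995, 0.0, 0.0]
ft_force: [0.2, 0.4, 1.3]
grip_width: 0.001
grasp_force: 0.6
```

Emit:
carry_out(commands=[[[0, 0, 0.025, 0, 0, 0], [0, 0, 0, 0, 0, 0], [0, 0, 0, 0, 0, 0], [0, 0, 0, 0, 0, 0]]])

```text
clock: 5.42
position: [0.5513, 0.1871, 0.0591]
ee_rot: [-0.104, 0.995, 0.0, 0.0]
ft_force: [0.8, 0.3, 1.0]
grip_width: -0.002
grasp_force: 0.7
```

Emit:
carry_out(commands=[[[0, 0, 0, 0, 0, 0], [0, 0, 0, 0, 0, 0]]])

```text
clock: 5.58
position: [0.5513, 0.187, 0.0591]
ee_rot: [-0.104, 0.995, 0.0, 0.0]
ft_force: [-0.5, -0.8, 0.9]
grip_width: -0.005
grasp_force: 0.7
```

Emit:
carry_out(commands=[[[0, 0, 0.025, 0, 0, 0], [0, 0, 0, 0, 0, 0], [0, 0, 0, 0, 0, 0], [0, 0, 0, 0, 0, 0]]])

```text
clock: 5.92
position: [0.5512, 0.187, 0.0581]
ee_rot: [-0.104, 0.995, 0.0, -0.0]
ft_force: [-0.2, 0.2, 2.2]
grip_width: -0.001
grasp_force: 0.8
```

Emit:
carry_out(commands=[[[0, 0, 0, 0, 0, 0], [0, 0, 0, 0, 0, 0]]])

```text
clock: 6.08
position: [0.5512, 0.187, 0.0581]
ee_rot: [-0.104, 0.995, 0.0, -0.0]
ft_force: [0.0, 0.4, 2.2]
grip_width: -0.006
grasp_force: 0.8
```

Emit:
carry_out(commands=[[[0, 0, 0.025, 0, 0, 0], [0, 0, 0, 0, 0, 0], [0, 0, 0, 0, 0, 0], [0, 0, 0, 0, 0, 0]]])

```text
clock: 6.42
position: [0.5513, 0.187, 0.0572]
ee_rot: [-0.104, 0.995, 0.0, 0.0]
ft_force: [-2.3, -0.6, 4.1]
grip_width: 0.001
grasp_force: 1.9
```

Emit:
carry_out(commands=[[[0, 0, 0, 0, 0, 0], [0, 0, 0, 0, 0, 0]]])

```text
clock: 6.58
position: [0.5512, 0.187, 0.0572]
ee_rot: [-0.104, 0.995, 0.0, -0.0]
ft_force: [-1.0, -0.6, 3.9]
grip_width: 0.003
grasp_force: 2.0
```

Emit:
carry_out(commands=[[[0, 0, 0.006, 0, 0, 0], [0, 0, 0, 0, 0, 0], [0, 0, 0, 0, 0, 0], [0, 0, 0, 0, 0, 0], [0, 0, 0, 0, 0, 0], [0, 0, 0, 0, 0, 0], [0, 0, 0, 0, 0, 0]]])

```text
clock: 7.17
position: [0.5513, 0.1871, 0.057]
ee_rot: [-0.104, 0.995, 0.0, 0.0]
ft_force: [-3.0, -1.1, 6.2]
grip_width: -0.002
grasp_force: 2.6
```

Emit:
carry_out(commands=[[[0, 0, -0.3, 0, 0, 0], [0, 0, -0.3, 0, 0, 0], [0, -0.4, 0, 0, 0, 0], [0, -0.4, 0, 0, 0, 0], [0, -0.4, 0, 0, 0, 0], [0, -0.4, 0, 0, 0, 0], [0, 0, 0.2, 0, 0, 0], [0, 0, 0.2, 0, 0, 0], [0, 0, 0.08, 0, 0, 0], [0, 0, 0, 0, 0, 0], [0, 0, 0, 0, 0, 0], [0, 0, 0, 0, 0, 0], [0, 0, 0, 0, 0, 0]]])

```text
clock: 8.25
position: [0.5644, 0.1248, 0.0619]
ee_rot: [-0.104, 0.995, 0.0, 0.0]
ft_force: [-1.1, -2.2, 3.5]
grip_width: 0.001
grasp_force: 1.8
```

Emit:
carry_out(commands=[[[0, 0, 0.03, 0, 0, 0], [0, 0, 0, 0, 0, 0], [0, 0, 0, 0, 0, 0], [0, 0, 0, 0, 0, 0]]])

```text
clock: 8.58
position: [0.5644, 0.1247, 0.0606]
ee_rot: [-0.104, 0.995, 0.0, 0.0]
ft_force: [-1.7, -0.6, 5.3]
grip_width: 0.001
grasp_force: 2.4
```

Emit:
carry_out(commands=[[[0, 0, 0.022, 0, 0, 0], [0, 0, 0, 0, 0, 0], [0, 0, 0, 0, 0, 0], [0, 0, 0, 0, 0, 0]]])

```text
clock: 8.92
position: [0.5645, 0.1247, 0.0598]
ee_rot: [-0.104, 0.995, 0.0, 0.0]
ft_force: [-1.2, -0.9, 4.6]
grip_width: -0.001
grasp_force: 2.8
```

Emit:
carry_out(commands=[[[0, 0, 0.022, 0, 0, 0], [0, 0, 0, 0, 0, 0], [0, 0, 0, 0, 0, 0], [0, 0, 0, 0, 0, 0]]])

```text
clock: 9.25
position: [0.5645, 0.1247, 0.0589]
ee_rot: [-0.104, 0.995, 0.0, 0.0]
ft_force: [-1.5, -0.2, 5.9]
grip_width: 0.001
grasp_force: 3.1
```

Emit:
carry_out(commands=[[[0, 0, 0.022, 0, 0, 0], [0, 0, 0, 0, 0, 0], [0, 0, 0, 0, 0, 0], [0, 0, 0, 0, 0, 0]]])

```text
clock: 9.58
position: [0.5645, 0.1247, 0.0581]
ee_rot: [-0.104, 0.995, 0.0, 0.0]
ft_force: [-1.9, -0.7, 7.1]
grip_width: 0.002
grasp_force: 3.5
```

Emit:
carry_out(commands=[[[0, 0, 0.022, 0, 0, 0], [0, 0, 0, 0, 0, 0], [0, 0, 0, 0, 0, 0], [0, 0, 0, 0, 0, 0]]])

```text
clock: 9.92
position: [0.5644, 0.1247, 0.0573]
ee_rot: [-0.104, 0.995, 0.0, -0.0]
ft_force: [-2.3, -0.4, 7.3]
grip_width: 0.001
grasp_force: 3.8
```

Emit:
carry_out(commands=[[[0, 0, 0.022, 0, 0, 0], [0, 0, 0, 0, 0, 0], [0, 0, 0, 0, 0, 0], [0, 0, 0, 0, 0, 0]]])

```text
clock: 10.25
position: [0.5644, 0.1247, 0.0567]
ee_rot: [-0.104, 0.995, 0.0, 0.0]
ft_force: [-3.6, -0.6, 11.1]
grip_width: 0.0
grasp_force: 5.4
```

Emit:
carry_out(commands=[[[0, 0, 0.006, 0, 0, 0], [0, 0, 0, 0, 0, 0], [0, 0, 0, 0, 0, 0], [0, 0, 0, 0, 0, 0], [0, 0, 0, 0, 0, 0], [0, 0, 0, 0, 0, 0], [0, 0, 0, 0, 0, 0]]])

```text
clock: 10.83
position: [0.5644, 0.1247, 0.0566]
ee_rot: [-0.104, 0.995, 0.0, 0.0]
ft_force: [-4.5, -1.8, 12.8]
grip_width: -0.005
grasp_force: 5.9
```

Emit:
carry_out(commands=[[[0, 0, -0.3, 0, 0, 0], [0, 0, -0.3, 0, 0, 0], [0, -0.4, 0, 0, 0, 0], [0, -0.4, 0, 0, 0, 0], [0, -0.4, 0, 0, 0, 0], [0, -0.4, 0, 0, 0, 0], [0, 0, 0.15, 0, 0, 0], [0, 0, 0.15, 0, 0, 0], [0, 0, 0.13, 0, 0, 0], [0, 0, 0, 0, 0, 0], [0, 0, 0, 0, 0, 0], [0, 0, 0, 0, 0, 0], [0, 0, 0, 0, 0, 0]]])

```text
clock: 11.92
position: [0.5774, 0.0625, 0.0627]
ee_rot: [-0.104, 0.995, 0.0, -0.0]
ft_force: [-2.6, 0.4, 1.6]
grip_width: -0.002
grasp_force: 1.2
```

Emit:
carry_out(commands=[[[0, 0, 0.04, 0, 0, 0], [0, 0, 0, 0, 0, 0], [0, 0, 0, 0, 0, 0], [0, 0, 0, 0, 0, 0]]])

```text
clock: 12.25
position: [0.5776, 0.0623, 0.0611]
ee_rot: [-0.104, 0.995, 0.0, -0.0]
ft_force: [-1.0, 2.6, 4.4]
grip_width: 0.003
grasp_force: 1.9
```

Emit:
carry_out(commands=[[[0, 0, 0.015, 0, 0, 0], [0, 0, 0, 0, 0, 0], [0, 0, 0, 0, 0, 0], [0, 0, 0, 0, 0, 0]]])

```text
clock: 12.58
position: [0.5777, 0.0621, 0.0605]
ee_rot: [-0.104, 0.995, 0.0, 0.0]
ft_force: [-1.5, 3.8, 4.2]
grip_width: -0.001
grasp_force: 2.2
```

Emit:
carry_out(commands=[[[0, 0, 0.022, 0, 0, 0], [0, 0, 0, 0, 0, 0], [0, 0, 0, 0, 0, 0], [0, 0, 0, 0, 0, 0]]])

```text
clock: 12.92
position: [0.5778, 0.062, 0.0596]
ee_rot: [-0.104, 0.995, 0.0, 0.0]
ft_force: [-1.6, 3.1, 4.4]
grip_width: -0.003
grasp_force: 2.5
```

Emit:
carry_out(commands=[[[0, 0, 0.022, 0, 0, 0], [0, 0, 0, 0, 0, 0], [0, 0, 0, 0, 0, 0], [0, 0, 0, 0, 0, 0]]])

```text
clock: 13.25
position: [0.5778, 0.062, 0.0588]
ee_rot: [-0.104, 0.995, 0.0, 0.0]
ft_force: [-2.6, 3.0, 5.6]
grip_width: 0.002
grasp_force: 2.8
```

Emit:
carry_out(commands=[[[0, 0, 0.022, 0, 0, 0], [0, 0, 0, 0, 0, 0], [0, 0, 0, 0, 0, 0], [0, 0, 0, 0, 0, 0]]])

```text
clock: 13.58
position: [0.5778, 0.0619, 0.058]
ee_rot: [-0.104, 0.995, 0.0, 0.0]
ft_force: [-2.8, 2.8, 6.2]
grip_width: -0.002
grasp_force: 3.1
```

Emit:
carry_out(commands=[[[0, 0, 0.022, 0, 0, 0], [0, 0, 0, 0, 0, 0], [0, 0, 0, 0, 0, 0], [0, 0, 0, 0, 0, 0]]])

```text
clock: 13.92
position: [0.5777, 0.0619, 0.0571]
ee_rot: [-0.104, 0.995, 0.0, 0.0]
ft_force: [-3.7, 2.5, 7.0]
grip_width: 0.003
grasp_force: 3.4
```

Emit:
carry_out(commands=[[[0, 0, 0.022, 0, 0, 0], [0, 0, 0, 0, 0, 0], [0, 0, 0, 0, 0, 0], [0, 0, 0, 0, 0, 0]]])

```text
clock: 14.25
position: [0.5777, 0.0619, 0.0565]
ee_rot: [-0.104, 0.995, 0.0, 0.0]
ft_force: [-3.5, 3.2, 9.8]
grip_width: 0.002
grasp_force: 4.5
```

Emit:
carry_out(commands=[[[0, 0, 0.008, 0, 0, 0], [0, 0, 0, 0, 0, 0], [0, 0, 0, 0, 0, 0], [0, 0, 0, 0, 0, 0], [0, 0, 0, 0, 0, 0], [0, 0, 0, 0, 0, 0], [0, 0, 0, 0, 0, 0]]])

```text
clock: 14.83
position: [0.5778, 0.0619, 0.0563]
ee_rot: [-0.104, 0.995, 0.0, 0.0]
ft_force: [-5.1, 2.3, 11.1]
grip_width: -0.002
grasp_force: 5.2
```

Emit:
carry_out(commands=[[[0, 0, -0.4, 0, 0, 0], [0, 0, -0.6, 0, 0, 0], [0, 0, -0.8, 0, 0, 0], [0, 0, -0.8, 0, 0, 0], [0, 0, -0.6, 0, 0, 0], [0, 0, -0.3, 0, 0, 0], [0.367, -0.5625, 0, 0, 0, 0], [0.367, -0.5625, 0, 0, 0, 0], [0.367, -0.5625, 0, 0, 0, 0], [0.367, -0.5625, 0, 0, 0, 0], [0.367, -0.5625, 0, 0, 0, 0], [0.367, -0.5625, 0, 0, 0, 0], [0.367, -0.5625, 0, 0, 0, 0], [0.367, -0.5625, 0, 0, 0, 0], [0.367, -0.5625, 0, 0, 0, 0], [0.367, -0.5625, 0, 0, 0, 0], [0.367, -0.5625, 0, 0, 0, 0], [0.367, -0.5625, 0, 0, 0, 0]]])

```text
clock: 16.33
position: [0.4598, -0.2403, 0.1947]
ee_rot: [-0.103, 0.995, -0.0, -0.001]
ft_force: [0.5, 0.7, -0.5]
grip_width: 0.001
grasp_force: 0.0
```

Emit:
carry_out(commands=[[[0, 0, 0, 0, 0, 0.7], [0, 0, 0, 0, 0, 0.7], [0, 0, 0, 0, 0, 0.7], [0, 0, 0, 0, 0, 0.7], [0, 0, 0, 0, 0, 0.7], [0, 0, 0, 0, 0, 0.7], [0, 0, 0, 0, 0, 0.7], [0, 0, 0, 0, 0, 0.7], [0, 0, 0, 0, 0, 0.7], [0, 0, 0, 0, 0, 0], [0, 0, 0, 0, 0, 0]]], hand=-0.5)

```text
clock: 17.25
position: [0.4606, -0.239, 0.1949]
ee_rot: [0.223, 0.975, -0.0, -0.001]
ft_force: [0.1, -0.5, -0.4]
grip_width: 0.747
grasp_force: 0.0
```

Run:
```python
from h import *
from scipy.spatial.transform import Rotation as R
o=get_obs();p=camera_params('wrist');im=camera('wrist');save('w2',im)
print(o['position'].round(4),R.from_quat(o['ee_rot']).as_matrix().round(3).tolist(),o['ft_force'].round(2),o['joint_pos'].round(2),o['grip_width'])
for X in [(.462,-.239,.06),(.462,-.239,.045)]: print(proj(p,X).round())
```

```text
[ 0.4606 -0.239   0.1949] [[-0.9, 0.435, -0.001], [0.435, 0.9, -0.0], [0.001, -0.001, -1.0]] [ 0.1  -0.46 -0.36] [-0.06  0.12  0.49  1.81 -0.06  1.22  1.57] 0.7473790853238742
[279. 208.]
[279. 204.]
```

View pics/w2.png

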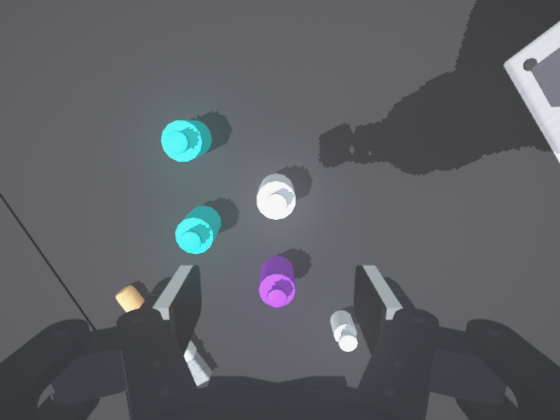

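The wrist view shows the big weight at about (276,199), with its knob at (277,202). The turquoise ones are at (187,140) and (197,230), purple at (277,282) and the small weight at (345,330).

Run:
```python
from h import *
from scipy.spatial.transform import Rotation as R
o=get_obs();p=camera_params('wrist'); im=cv2.cvtColor(cv2.imread('pics/w2.png'),cv2.COLOR_BGR2RGB).astype(int)
m=(im.min(2)>110)&(im.max(2)-im.min(2)<40)
n,l,s,c=cv2.connectedComponentsWithStats(m.astype(np.uint8)); 
for i in range(1,n):
    if s[i,4]>300 and abs(c[i]-[276,199]).max()<25: print(s[i],c[i])
Rm=R.from_quat(o['ee_rot']).as_matrix()
for uv,z in (((277,202),.06),((276,199),.045)):
    X=onz(p,uv,z); d=Rm.T@(X-o['position']); print(X.round(4),'tool mm',(d*1000).round(1))
```

```text
[ 244  168   69   74 3257] [276.02364139 206.29290758]
[ 0.4571 -0.2383  0.06  ] tool mm [  3.4  -0.9 135.1]
[ 0.4576 -0.2394  0.045 ] tool mm [  2.5  -1.7 150.1]
```

Emit:
carry_out(commands=[[[0.075, -0.03, 0, 0, 0, 0], [0, 0, 0.5, 0, 0, 0], [0, 0, 0.7, 0, 0, 0], [0, 0, 0.7, 0, 0, 0], [0, 0, 0.7, 0, 0, 0], [0, 0, 0.7, 0, 0, 0], [0, 0, 0.5, 0, 0, 0], [0, 0, 0.4, 0, 0, 0], [0, 0, 0.3, 0, 0, 0], [0, 0, 0.12, 0, 0, 0], [0, 0, 0, 0, 0, 0], [0, 0, 0, 0, 0, 0]]], hand=-0.2)

```text
clock: 18.3
position: [0.4581, -0.2388, 0.0115]
ee_rot: [0.224, 0.975, -0.0, 0.0]
ft_force: [-0.1, 0.0, -0.2]
grip_width: 0.598
grasp_force: 0.0
```

Emit:
carry_out(commands=[[[0, 0, 0, 0, 0, 0], [0, 0, 0, 0, 0, 0], [0, 0, 0, 0, 0, 0], [0, 0, 0, 0, 0, 0], [0, 0, 0, 0, 0, 0], [0, 0, 0, 0, 0, 0], [0, 0, 0, 0, 0, 0], [0, 0, 0, 0, 0, 0], [0, 0, 0, 0, 0, 0]]], hand=1, force=40)

```text
clock: 19.05
position: [0.4585, -0.2389, 0.0121]
ee_rot: [0.224, 0.975, 0.0, 0.001]
ft_force: [-2.5, 0.4, 6.8]
grip_width: 0.375
grasp_force: 39.3
```

Emit:
carry_out(commands=[[[0, 0, -0.3, 0, 0, 0], [0, 0, -0.5, 0, 0, 0], [0, 0, -0.7, 0, 0, 0], [0, 0, -0.7, 0, 0, 0], [0, 0, -0.7, 0, 0, 0], [0, 0, -0.6, 0, 0, 0], [0, 0, -0.3, 0, 0, 0], [0, 0, -0.2, 0, 0, 0], [0, 0, 0, 0, 0, 0], [0, 0, 0, 0, 0, 0]]])

```text
clock: 19.88
position: [0.4575, -0.2384, 0.1707]
ee_rot: [0.224, 0.975, 0.0, -0.0]
ft_force: [-0.7, -0.4, -3.8]
grip_width: 0.37
grasp_force: 40.2
```

Emit:
carry_out(commands=[[[0.08, 0.3, 0, 0, 0, 0], [0.15, 0.6, 0, 0, 0, 0], [0.183, 0.759, 0, 0, 0, 0], [0.183, 0.759, 0, 0, 0, 0], [0.183, 0.759, 0, 0, 0, 0], [0.183, 0.759, 0, 0, 0, 0], [0.183, 0.759, 0, 0, 0, 0], [0.183, 0.759, 0, 0, 0, 0], [0.183, 0.759, 0, 0, 0, 0], [0.183, 0.759, 0, 0, 0, 0], [0.183, 0.759, 0, 0, 0, 0], [0.183, 0.759, 0, 0, 0, 0], [0.183, 0.759, 0, 0, 0, 0], [0.183, 0.759, 0, 0, 0, 0], [0.08, 0.45, 0, 0, 0, 0], [0.05, 0.17, 0, 0, 0, 0], [0, 0, 0, 0, 0, 0]]])

```text
clock: 21.3
position: [0.5505, 0.1902, 0.1691]
ee_rot: [0.223, 0.975, -0.001, -0.001]
ft_force: [-0.4, -0.5, -3.1]
grip_width: 0.375
grasp_force: 40.3
```

Emit:
carry_out(commands=[[[0, 0, 0, 0, 0, -0.7], [0, 0, 0, 0, 0, -0.7], [0, 0, 0, 0, 0, -0.7], [0, 0, 0, 0, 0, -0.7], [0, 0, 0, 0, 0, -0.7], [0, 0, 0, 0, 0, -0.7], [0, 0, 0, 0, 0, -0.7], [0, 0, 0, 0, 0, -0.7], [0, 0, 0, 0, 0, -0.7], [0, 0, 0, 0, 0, 0], [0, 0, 0, 0, 0, 0], [0, 0, 0, 0, 0, 0]]])

```text
clock: 22.3
position: [0.5513, 0.1875, 0.1706]
ee_rot: [-0.102, 0.995, -0.0, -0.0]
ft_force: [-0.0, -0.6, -3.2]
grip_width: 0.37
grasp_force: 40.3
```

Run:
```python
from h import *
from scipy.spatial.transform import Rotation as R
o=get_obs();p=camera_params('wrist');im=camera('wrist');sc=camera('scene');sd=camera('side')
save('w3',im); save('sc3',sc); save('sd3',sd)
f=lambda I,x,y,w,h:cv2.resize(I[y:y+h,x:x+w],(400,300),interpolation=cv2.INTER_CUBIC)
save('c3',np.vstack([np.hstack([f(im,0,0,560,420),f(im,200,120,200,150)]),np.hstack([f(sc,270,160,120,90),f(sd,215,100,120,90)])]))
Rm=R.from_quat(o['ee_rot']).as_matrix();print(o['position'].round(4),Rm.round(3).tolist(),o['ft_force'].round(2),o['grip_width'],o['grasp_force'])
for X in [(.551,.188,.067),(.551,.188,.057)]:print(proj(p,X).round(),proj(camera_params('scene'),X).round(),proj(camera_params('side'),X).round(),(Rm.T@(X-o['position'])*1000).round(1))
```

```text
[0.5513 0.1875 0.1706] [[-0.979, -0.203, -0.001], [-0.203, 0.979, -0.0], [0.001, -0.0, -1.0]] [-0.01 -0.63 -3.24] 0.37002458595167576 40.32743453979492
[279. 217.] [343. 253.] [263. 167.] [1.000e-01 6.000e-01 1.036e+02]
[279. 214.] [343. 256.] [263. 170.] [1.000e-01 6.000e-01 1.136e+02]
```

View pics/c3.png

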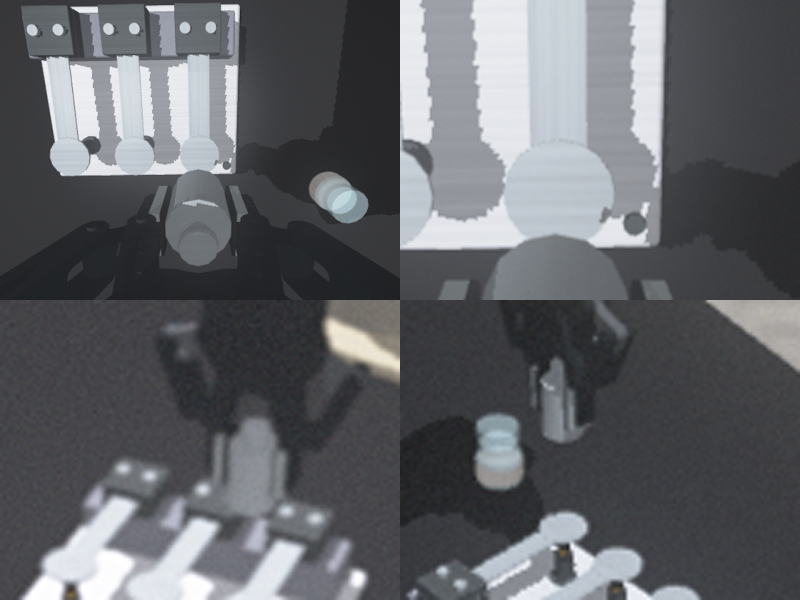

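The picture shows the weight held upright in the fingers. The left pad's centre in the wrist view is at (279,217), exactly where predicted. The jar at (476,287) is clear. I'll lower the weight onto the left (soft) leaf.

Emit:
carry_out(commands=[[[0, 0, 0.4, 0, 0, 0], [0, 0, 0.5, 0, 0, 0], [0, 0, 0.5, 0, 0, 0], [0, 0, 0.4, 0, 0, 0], [0, 0, 0.2, 0, 0, 0], [0, 0, 0.15, 0, 0, 0], [0, 0, 0.1, 0, 0, 0], [0, 0, 0.1, 0, 0, 0], [0, 0, 0.08, 0, 0, 0], [0, 0, 0, 0, 0, 0], [0, 0, 0, 0, 0, 0], [0, 0, 0, 0, 0, 0], [0, 0, 0, 0, 0, 0]]])

```text
clock: 23.53
position: [0.5517, 0.1887, 0.0742]
ee_rot: [-0.104, 0.995, 0.0, 0.0]
ft_force: [-0.4, 1.3, -2.2]
grip_width: 0.374
grasp_force: 40.3
```

Emit:
carry_out(commands=[[[0, 0, 0.04, 0, 0, 0], [0, 0, 0.04, 0, 0, 0], [0, 0, 0, 0, 0, 0], [0, 0, 0, 0, 0, 0], [0, 0, 0, 0, 0, 0], [0, 0, 0, 0, 0, 0]]])

```text
clock: 24.03
position: [0.5516, 0.1886, 0.0706]
ee_rot: [-0.104, 0.995, 0.0, 0.0]
ft_force: [1.3, -0.8, -1.6]
grip_width: 0.374
grasp_force: 40.4
```

Emit:
carry_out(commands=[[[0, 0, 0.02, 0, 0, 0], [0, 0, 0, 0, 0, 0], [0, 0, 0, 0, 0, 0], [0, 0, 0, 0, 0, 0]]])

```text
clock: 24.37
position: [0.5516, 0.1886, 0.0698]
ee_rot: [-0.104, 0.995, 0.0, 0.0]
ft_force: [1.4, 0.7, -0.6]
grip_width: 0.375
grasp_force: 40.4
```

Emit:
carry_out(commands=[[[0, 0, 0.01, 0, 0, 0], [0, 0, 0, 0, 0, 0], [0, 0, 0, 0, 0, 0], [0, 0, 0, 0, 0, 0]]])

```text
clock: 24.7
position: [0.5516, 0.1886, 0.0695]
ee_rot: [-0.104, 0.995, 0.0, 0.0]
ft_force: [1.6, 0.7, 1.5]
grip_width: 0.372
grasp_force: 40.5
```

Emit:
carry_out(commands=[[[0, 0, 0, 0, 0, 0], [0, 0, 0, 0, 0, 0]]])

```text
clock: 24.87
position: [0.5516, 0.1886, 0.0695]
ee_rot: [-0.104, 0.995, 0.0, 0.0]
ft_force: [1.0, 1.3, 1.8]
grip_width: 0.373
grasp_force: 40.5
```

Emit:
carry_out(commands=[[[0, 0, 0, 0, 0, 0], [0, 0, 0, 0, 0, 0], [0, 0, 0, 0, 0, 0]]], force=20)

```text
clock: 25.12
position: [0.5516, 0.1886, 0.0694]
ee_rot: [-0.104, 0.995, 0.0, 0.0]
ft_force: [2.1, 0.9, 2.0]
grip_width: 0.377
grasp_force: 40.6
```

Emit:
carry_out(commands=[[[0, 0, 0, 0, 0, 0], [0, 0, 0, 0, 0, 0], [0, 0, 0, 0, 0, 0], [0, 0, 0, 0, 0, 0], [0, 0, 0, 0, 0, 0], [0, 0, 0, 0, 0, 0], [0, 0, 0, 0, 0, 0], [0, 0, 0, 0, 0, 0]]], hand=-0.15)

```text
clock: 25.78
position: [0.5514, 0.1886, 0.0693]
ee_rot: [-0.104, 0.995, 0.0, -0.0]
ft_force: [-0.3, -0.6, -0.0]
grip_width: 0.572
grasp_force: 0.0
```

Run:
```python
from h import *
o=get_obs();im=camera('wrist');sc=camera('scene');sd=camera('side')
f=lambda I,x,y,w,h:cv2.resize(I[y:y+h,x:x+w],(400,300),interpolation=cv2.INTER_CUBIC)
save('c4',np.vstack([np.hstack([f(im,0,0,560,420),f(im,180,120,200,150)]),np.hstack([f(sc,300,200,80,60),f(sd,225,125,80,60)])]))
print(o['ft_force'].round(2),o['grip_width'],o['grasp_force'])
```

```text
[-0.33 -0.65 -0.  ] 0.572358405107944 0.0
```

View pics/c4.png

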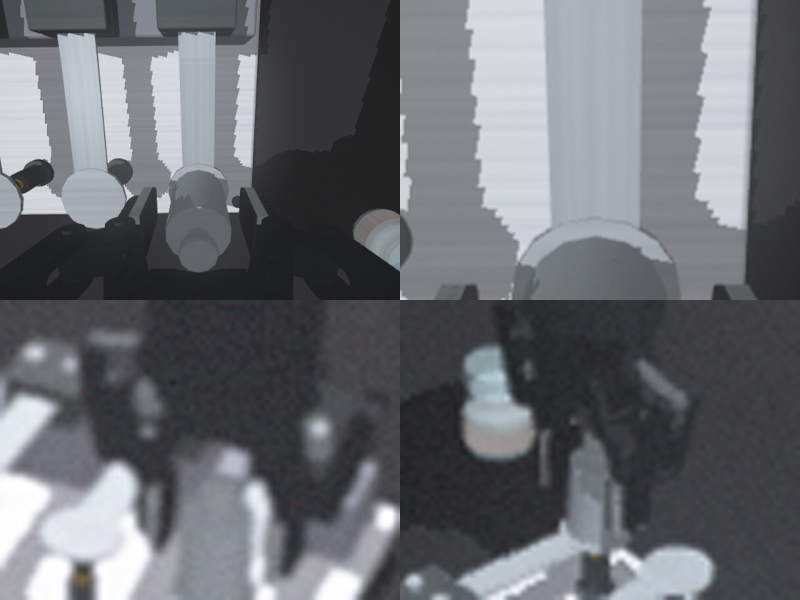

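The weight stands on the left pad with an even rim showing (pad at tile (198,195)), and the fingers are clear on both sides. I'll lift straight up.

Emit:
carry_out(commands=[[[0, 0, -0.2, 0, 0, 0], [0, 0, -0.3, 0, 0, 0], [0, 0, -0.4, 0, 0, 0], [0, 0, -0.5, 0, 0, 0], [0, 0, -0.5, 0, 0, 0], [0, 0, -0.5, 0, 0, 0], [0, 0, -0.5, 0, 0, 0], [0, 0, -0.4, 0, 0, 0], [0, 0, 0, 0, 0, 0], [0, 0, 0, 0, 0, 0], [0, 0, 0, 0, 0, 0], [0, 0, 0, 0, 0, 0]]])

```text
clock: 26.93
position: [0.551, 0.1884, 0.2006]
ee_rot: [-0.104, 0.995, -0.0, -0.001]
ft_force: [0.8, -1.1, -0.2]
grip_width: 0.578
grasp_force: 0.0
```

Run:
```python
from h import *
o=get_obs();p=camera_params('wrist');im=camera('wrist');sc=camera('scene');sd=camera('side')
f=lambda I,x,y,w,h:cv2.resize(I[y:y+h,x:x+w],(400,300),interpolation=cv2.INTER_CUBIC)
save('c5',np.vstack([np.hstack([f(im,0,0,560,420),f(im,180,120,200,150)]),np.hstack([f(sc,300,200,80,60),f(sd,225,125,80,60)])]))
print(o['position'],o['ft_force'].round(2),o['grip_width'],o['grasp_force'])
print(proj(p,(.551,.188,.117)).round(),proj(p,(.551,.188,.057)).round())
```

```text
[0.55096208 0.1883658  0.20059675] [ 0.85 -1.14 -0.24] 0.5776479319158931 0.0
[277. 226.] [277. 204.]
```

View pics/c5.png

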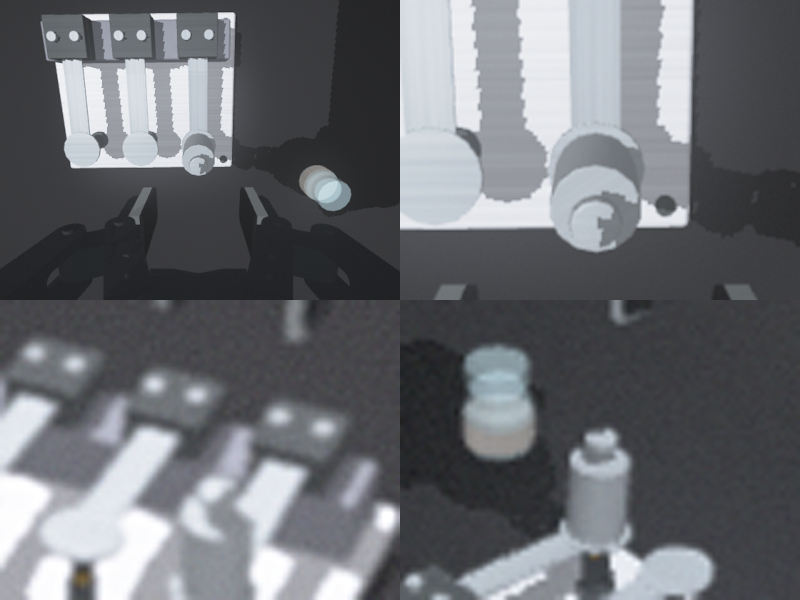

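The weight stands upright and centred on the left pad, with its knob at wrist px (278,232) against a predicted (277,226). The robot is clear, so I'm handing in.

```bash
python3 -c "
from h import *
print(hand_in())"
```

```text
the job is handed in; nothing more can be done
None
```

I pressed all three leaves in order (left, middle, right). The left one was the soft one, and the big weight now stands upright on its pad with the arm clear; the job is handed in, but hand-in returned no verdict.

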